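# Hold a spring clip open around the edge of a recipe card

## Robot

A 7-joint arm with a two-finger parallel gripper is mounted at the origin on a cart in front of the work surface, level with it; the furniture and walls round the work are solid. World frame = base frame: x ahead of the robot, y to its left, z up, the work surface at z = 0. Lengths are in m, angles in rad, forces in N, time in s.
With the tool pointing down it reaches from about 0.425 to 0.825 m from the base axis. Payload 3.6 kg.
Tool frame: the origin (TCP) lies midway between the tips of the shut fingers; the grasp point (between the pads) lies 19 mm behind it; z points along the fingers, x is the direction in which the jaws open and shut, and the axes are right-handed (so a half turn about z gives the same grasp; the last joint's range is limited). The gripper opens to 85 mm and grips with 20 to 120 N. Pads are 22 mm wide; open, the fingers measure 114 mm over their backs; the gripper's body (76 mm by 85 mm) begins 54 mm behind the grasp point. The pads swing forward as they close: fully open they stand 13 mm farther back than shut.
Start: joints at [-1.256, 0.615, -0.013, 1.423, 0.008, 1.103, -0.04], TCP at [0.217, 0.613, 0.231] pointing down, gripper open.
Joint ranges: [-3.12, 3.12], [-0.3, 2.06], [-1.34, 1.32], [0.26, 2.42], [-1.36, 4.5], [0.01, 1.98], [-2.84, 2.84]. Speed limits (rad/s): [2.79, 2.79, 3.14, 3.14, 3.14, 3.14, 3.14].

## Interface

Orientations are given as a unit quaternion [x, y, z, w].
In Python, from workcell import * gives the robot as it stands. The module is installed in compiled form; this text tells all that it offers.
- The arm moves only by the shell command python3 -m pendant 'ROWS' [OPENING] [FORCE]. ROWS is JSON, a list of rows, each a list of 4 numbers: the shift along the world's x, y, z in cm, then the turn about the world's z in rad. A call has exactly 8 rows; each row shifts and turns the pose as measured when the row begins; what a row does not reach is not made up. A row lasts 1/8 s, in which the tool goes at most 62.5 mm and 10.7 degrees, less where a joint would pass 70% of its speed; a pose out of reach is approached as far as the arm can. A call with a gripper value outside its range is refused whole. OPENING is the opening, from 0 (shut) to 1 (fully open), set as the call begins (- or left out, the last holds). The fingers move at their own pace and stop on an object; FORCE is the grip in N (left out, the last holds). Time passes only in rows, so rows that do not move let the fingers close, or fill a call up. It gives the time, the measured TCP pose, the force and the opening at its end, in the units of the state.
- get_obs(): the state, without advancing time (a new reading comes with each control period).
- camera(name): name is "scene" or "top" or "wrist"; returns a dict with "frame" (400x640x3 uint8, red, green, blue), "camera_matrix" (3x3 intrinsics, pixels), "k1" (the pictures are not rectified: a ray, as slopes to the right and down, at radius r is drawn at 1 + k1 r^2 times it, then the intrinsics apply), "pose" (4x4, takes a point from camera to world coordinates). Camera axes: x right, y down, z forward; pixel columns grow to the right and rows downward; lengths in m; the calibration is good to about 2 mm. A picture is of the moment at which its call begins. There is no depth.
- job_done(): hands the job in, once; it reports no verdict.
Trained networks look in a picture, given as the dict that the camera call returned (one of the last four; its "shot" number tells which), for a name from the list of things; names that differ only in an ending like _2 or _b are one class to them, and where a whole thing is asked for, a point or a joint stands for the part that bears it (a point fixed in the world has none). Each returns a list of dicts, best first, with "conf" (0 to 1); they miss things now and then, are a little off and sometimes report something else, mostly with a low value. They report only what shows in the picture. A call takes as long as a camera call.
- masks_of(name, picture): "region" (400x640 bool, what is visible of it).
- pinpoint(name, picture): "centre" ([x, y, z] in m, in world coordinates, good to about 4 mm: a listed point, or the origin of a listed thing).
The state is a dict: "clock": time; "q": joint angles; "joint_velocities": joint speeds; "tau": joint torques, N m; "eef_pos": TCP position; "ee_rot": TCP orientation; "ft_force": force on the tool from outside, world axes, zero at the start; "ft_torque": the same for the moment, N m; "grip_width": finger opening in m.
Only numpy, scipy, OpenCV 4.12 (cv2) and the standard library are available. Lean on these libraries where they do the work, as an engineer would, in place of code of your own. Each camera call takes 0.05 s, during which the arm holds its last target.

## Task

A recipe card stands upright in a wooden foot on the cold stove, and I am about to slip a second card against it. Take the larger of the two wooden spring clips by its handles, squeeze it wide open against its spring and bring its gaping jaws, level, around the card's free upright edge (the end that reaches out past the foot), about halfway up, so that the edge is well inside the mouth and between the jaws and the clip touches neither card nor foot. Finish there, still holding the clip squeezed open in the air; push nothing else about on the way, and do not shove the card.

Things in the scene. Friction and masses are not known exactly. Their poses are not given: they have to be found in the camera images.
- clip: Larger wooden spring clip (big clothes peg): two wooden levers on a steel coil (the pivot), 110 mm long, 30 mm high, 50 g, lying flat. Origin: on the pivot axis, at the underside. +x points to the jaw tips (55 mm from the pivot), -x to the handle ends (53 mm), z along the pivot, y across the jaws. Shut: jaws together, 30 mm over their backs at the root; handles splay to 53 mm over their ends.
- clip_mid (a point): Middle of the clip: on the pivot axis, half its 30 mm height above the underside. Same axes. Pinching the handles along y turns each lever up to 0.25 rad, to a stop: handles then parallel, 30 mm over their outer faces, jaw tips 28 mm apart; the gap narrows evenly to 2 mm at the pivot, where the coil (11 mm across) fills the root.
- clip_grip (a point): Good place to pinch: midway between the handles, 38 mm behind the pivot, half the clip's height above its underside. Pinched there the clip starts to open at about 4 N and is fully spread at about 8 N; 20 to 30 N of grip holds it safely at the stop. As it opens it creeps some 5 mm towards its jaws between flat finger pads. Same axes as the clip.
- tip_left (a point): Inner corner of the +y jaw at its tip, at half height; 54 mm from the pivot. The two tip points are 2 mm apart when the clip is shut and 28 mm when fully spread.
- tip_right (a point): Inner corner of the -y jaw at its tip, as tip_left.
- small_clip: The smaller wooden spring clip, same pattern, 68 mm long and 19 mm high, lying on the stove; to be left alone. Origin under its pivot, +x to the jaw tips.
- card_stand: Stiff brown card, 150 x 92 x 3 mm, upright in a slotted dark wood foot 60 (x) x 110 (y) x 22 mm high; about 0.7 kg, loose. Origin under the middle of the foot's +y end. The card lies in the plane x = 0, its free edge at y = +50 mm (50 mm past the foot), other end at y = -100 mm by a post 18 mm wide, 95 mm high. The card's top is 103 mm, the underside of its free end 11 mm above the stove.
- card_edge (a point): Point on the card's free upright edge, mid-thickness, 65 mm above the stove (about halfway up). +y points out of the card, +z up, x across the card's faces. Same axes as card_stand.
- mustard_jar: Bystander: squat glass jar with a lid, 68 mm across, 84 mm high. Origin under its centre.
- spice_jar: Bystander: small spice jar, 46 mm across, 106 mm high. Origin under its centre.
- spoon: Bystander: metal teaspoon, 130 mm long along x. Origin under its centre.
- pick_jar: Bystander: small clear jar lying on its side, 38 mm across, 90 mm long along y. Origin under its centre.

How it is judged:
On the way:
1. the larger clip is squeezed open and lifted clear of the stove (distance between tip_left and tip_right above 0.018 m and height (world z) of clip_mid above 0.035 m and contact force between the fingers and clip above 3 N), for 0.2 s.
At the end, for the whole second after the job is handed in: The larger clip is held still in the fingers at least 18 mm open at its tips, off the stove; the card's free edge lies 8 mm or more inside the mouth, between the jaws, within 22 mm of halfway up, clip and card in line within 0.3 rad; clip touches neither card nor foot (< 0.3 N) (distance between tip_left and tip_right above 0.018 m and contact force between the fingers and clip above 3 N and height (world z) of clip_mid above 0.04 m and x of card_edge in the frame of clip_mid between 0.012 and 0.047 m and y of card_edge in the frame of clip_mid between -0.011 and 0.011 m and z of clip_mid in the frame of card_edge between -0.022 and 0.022 m and angle between the x axis of clip and the y axis of card_stand, either way round below 0.3 rad and contact force between clip and card_stand below 0.3 N and angle between card_stand's own z axis and vertical below 0.05 rad and linear speed of clip below 0.02 m/s); the arm keeps its last pose, push and grip.
It fails at once if the card stand is shoved more than 15 mm (distance of card_stand from where it was at the start of the episode above 0.015 m).
It fails at once if the clip is pressed on the card or its foot with more than 8 N (contact force between clip and card_stand above 8 N).
It fails at once if the smaller clip is moved more than 25 mm (distance of small_clip from where it was at the start of the episode above 0.025 m).
It fails at once if a bystander (jars, spoon) is moved more than 25 mm (distance of any of mustard_jar, spice_jar, spoon, pick_jar from where it was at the start of the episode above 0.025 m).
It also fails if it takes over 32 s, if anything falls off the work surface, if the arm or the gripper's body presses on something with over 40 N, if the wrist force passes 120 N, or if a joint passes its speed limit or range.

## Working session

There is one attempt and no reset: what is moved stays moved. The work goes in short steps, Python scripts to look and compute and a shell command to move; the robot and the scene stay as the last step left them, time stands still between calls to the robot, and variables do not carry over. Pictures are saved under pics/ and viewed, and the job is handed in when it is done.

```bash
mkdir -p pics
cat > h.py <<'E'
from workcell import *
import numpy as np, cv2
def save(p,n): cv2.imwrite('pics/'+n+'.png', cv2.cvtColor(p["frame"],cv2.COLOR_RGB2BGR))
def proj(p,X):
    T=np.linalg.inv(p["pose"]); c=T[:3,:3]@np.array(X)+T[:3,3]; s=c[:2]/c[2]; s=s*(1+p["k1"]*(s@s)); K=p["camera_matrix"]
    return K[0,0]*s[0]+K[0,2],K[1,1]*s[1]+K[1,2]
def unproj(p,uv,z):
    K=p["camera_matrix"]; d=np.array([(uv[0]-K[0,2])/K[0,0],(uv[1]-K[1,2])/K[1,1]]); s=d.copy()
    for _ in range(20): s=d/(1+p["k1"]*(s@s))
    r=p["pose"][:3,:3]@np.array([s[0],s[1],1]); o=p["pose"][:3,3]
    return o+r*(z-o[2])/r[2]
E
python3 - <<'E'
from h import *
o=get_obs(); print(o["clock"],o["eef_pos"],o["ee_rot"],o["grip_width"])
for c in ["top","scene"]:
    p=camera(c); save(p,c+"0")
    for n in ["clip","clip_grip","clip_mid","tip_left","tip_right","small_clip","card_stand","card_edge","mustard_jar","spice_jar","spoon","pick_jar"]:
        r=pinpoint(n,p); print(c,n,[(np.round(x["centre"],3).tolist(),round(x["conf"],2)) for x in r[:2]])
E
```

```text
0.0 [0.21698285 0.61187738 0.23009784] [ 8.16743113e-01  5.76999947e-01 -1.07068055e-03  7.76066219e-04] 0.08524682363080509
top clip [([0.629, 0.116, -0.003], 0.85)]
top clip_grip [([0.639, 0.152, 0.02], 0.78)]
top clip_mid [([0.632, 0.119, 0.013], 0.64)]
top tip_left [([0.613, 0.068, 0.01], 0.52)]
top tip_right [([0.61, 0.065, 0.016], 0.71), ([0.522, 0.101, 0.0], 0.67)]
top small_clip [([0.524, 0.102, 0.002], 0.72)]
top card_stand [([0.549, -0.17, 0.001], 0.58)]
top card_edge [([0.564, -0.124, 0.064], 0.96)]
top mustard_jar [([0.757, 0.007, 0.002], 0.6), ([0.497, 0.227, -0.001], 0.58)]
top spice_jar [([0.723, -0.302, -0.001], 0.92)]
top spoon []
top pick_jar [([0.522, 0.103, 0.0], 0.62), ([0.743, 0.203, 0.0], 0.57)]
scene clip [([0.629, 0.119, 0.0], 0.67)]
scene clip_grip [([0.645, 0.151, 0.013], 0.68)]
scene clip_mid [([0.63, 0.116, 0.015], 0.63)]
scene tip_left [([0.613, 0.07, 0.017], 0.55)]
scene tip_right [([0.608, 0.063, 0.018], 0.54)]
scene small_clip [([0.52, 0.105, -0.003], 0.56), ([0.755, 0.007, 0.006], 0.47)]
scene card_stand [([0.551, -0.168, 0.002], 0.88)]
scene card_edge [([0.566, -0.122, 0.062], 0.86)]
scene mustard_jar [([0.754, 0.006, 0.002], 0.76), ([0.642, 0.151, 0.015], 0.41)]
scene spice_jar [([0.728, -0.301, -0.003], 0.78)]
scene spoon [([0.551, -0.167, 0.004], 0.62), ([0.495, 0.221, -0.001], 0.61)]
scene pick_jar [([0.745, 0.196, -0.002], 0.72)]
```

View pics/top0.png

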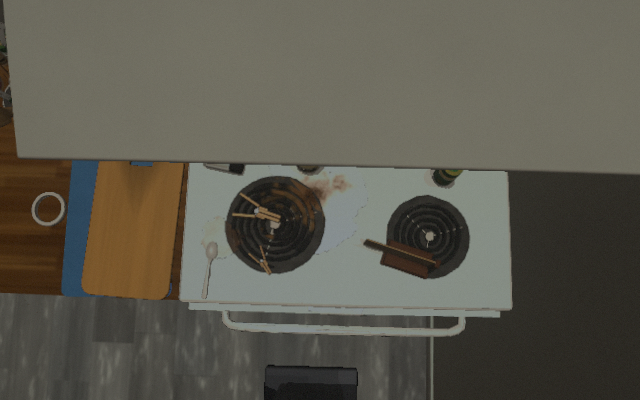

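View pics/scene0.png

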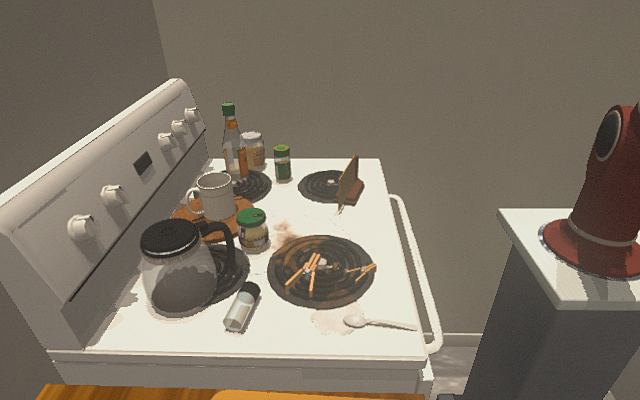

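```bash
python3 -m pendant '[[4,-4.3,0,-0.16],[4,-4.3,0,-0.16],[4,-4.3,0,-0.16],[4,-4.3,0,-0.16],[4,-4.3,0,-0.16],[4,-4.3,0,-0.16],[4,-4.3,0,-0.16],[4,-4.3,0,-0.16]]' 1 30
```

```text
clock: 2.3
eef_pos: [0.5395, 0.2642, 0.2326]
ee_rot: [0.999, -0.038, 0.003, -0.004]
ft_force: [-0.0, 0.5, 0.1]
grip_width: 0.0854
```

```bash
python3 -m pendant '[[4,-4,-1,-0.14],[3,-4,-2,-0.13],[2.5,-2.5,-2,0],[0.7,-0.7,-2,0],[0,0,0,0],[0,0,0,0],[0,0,0,0],[0,0,0,0]]' 1 30
python3 - <<'E'
from h import *
o=get_obs(); print(o["clock"],o["eef_pos"],o["ee_rot"],o["grip_width"])
for c in ["wrist","top"]:
    p=camera(c); save(p,c+"1")
    for n in ["clip_grip","clip_mid","tip_left","tip_right"]+(["card_stand","card_edge"] if c=="top" else []):
        r=pinpoint(n,p); print(c,n,[(np.round(x["centre"],3).tolist(),round(x["conf"],2)) for x in r[:2]])
E
```

```text
clock: 3.3
eef_pos: [0.6458, 0.1502, 0.1633]
ee_rot: [0.984, -0.177, 0.006, -0.006]
ft_force: [0.3, -0.2, 0.8]
grip_width: 0.0854
3.3 [0.64576591 0.1502063  0.16333949] [ 0.98419787 -0.17686254  0.00618643 -0.0059938 ] 0.08535357523298186
wrist clip_grip []
wrist clip_mid [([0.632, 0.121, 0.019], 0.76), ([0.627, 0.115, 0.002], 0.18)]
wrist tip_left [([0.613, 0.064, 0.015], 0.58)]
wrist tip_right [([0.61, 0.066, 0.018], 0.71)]
top clip_grip [([0.638, 0.154, 0.016], 0.93)]
top clip_mid [([0.626, 0.119, 0.014], 0.94), ([0.758, 0.007, -0.002], 0.73)]
top tip_left [([0.613, 0.067, 0.01], 0.65)]
top tip_right [([0.608, 0.064, 0.015], 0.68)]
top card_stand [([0.551, -0.169, 0.001], 0.94)]
top card_edge [([0.568, -0.125, 0.061], 0.57)]
```

View pics/wrist1.png

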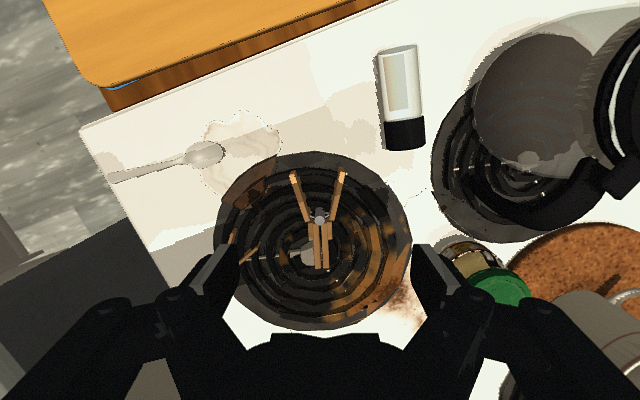

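The wrist view shows the clip with its handle ends near (294,174) and (341,174), the pivot at (319,215) and the jaw tips at (322,268). Its axis is almost in line with the hand.

```bash
python3 - <<'E'
from h import *
p=camera("wrist")
q={}
for n,uv in dict(h1=(294,174),h2=(341,174),piv=(319.5,215),tip=(322.5,268)).items():
    q[n]=unproj(p,uv,0.03); print(n,q[n].round(4))
h=(q["h1"]+q["h2"])/2; d=q["tip"]-h; print(np.degrees(np.arctan2(d[1],d[0])),np.linalg.norm(d))
g=h+0.15*d; print("grip",h,h+d/np.linalg.norm(d)*.015)
m=masks_of("clip",p)[0]; 
ys,xs=np.nonzero(m["region"]); print(m["conf"],xs.min(),xs.max(),ys.min(),ys.max())
P=np.array([unproj(p,(x,y),0.025)[:2] for x,y in zip(xs,ys)])
import cv2
print(cv2.fitLine(P.astype(np.float32),cv2.DIST_L2,0,.01,.01).ravel(), P.mean(0))
E
python3 - <<'E'
import cv2
im=cv2.imread('pics/wrist1.png')[150:300,220:420]
cv2.imwrite('pics/w1z.png',cv2.resize(im,None,fx=4,fy=4,interpolation=cv2.INTER_CUBIC))
E
```

```text
h1 [0.6226 0.1695 0.03  ]
h2 [0.6649 0.1536 0.03  ]
piv [0.6307 0.1217 0.03  ]
tip [0.6126 0.065  0.03  ]
-107.88129315176987 0.1014858787813841
grip [0.64377818 0.16156197 0.03      ] [0.63917249 0.14728655 0.03      ]
0.87 289 343 166 267
[0.29910508 0.9542202  0.6276269  0.11644349] [0.62762688 0.11644349]
```

View pics/w1z.png

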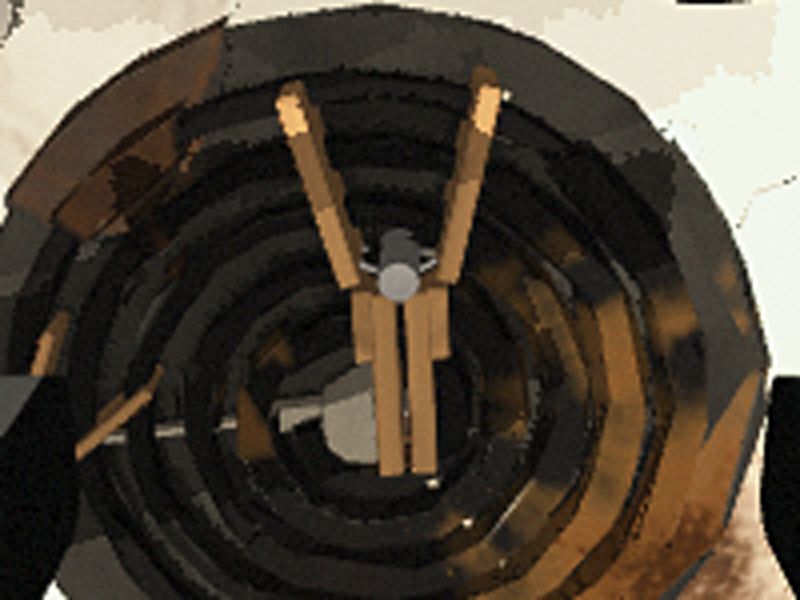

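```bash
python3 -m pendant '[[-0.5,0.2,-3,0.03],[0,0,-4,0],[0,0,-4,0],[0,0,-2.5,0],[0,0,-1,0],[0,0,0,0],[0,0,0,0],[0,0,0,0]]' 1 30
python3 - <<'E'
from h import *
p=camera("wrist"); save(p,"w2"); p=camera("scene"); save(p,"s2")
cv2.imwrite('pics/s2z.png',cv2.resize(cv2.imread('pics/s2.png')[150:350,200:430],None,fx=3,fy=3))
E
```

```text
clock: 5.0
eef_pos: [0.6444, 0.1511, 0.0177]
ee_rot: [0.987, -0.163, 0.01, -0.007]
ft_force: [0.7, -0.4, -0.3]
grip_width: 0.0855
```

View pics/w2.png

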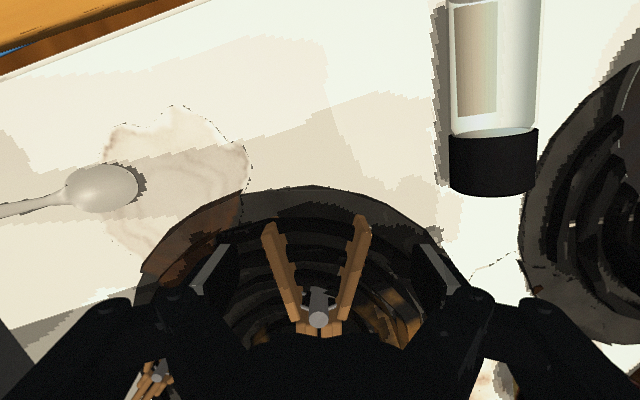

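View pics/s2z.png

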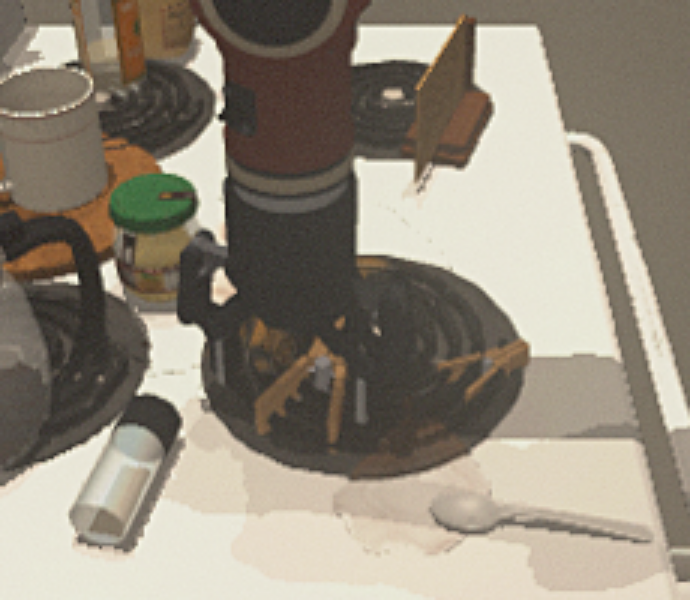

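```bash
python3 -m pendant '[[-0.4,0.1,-0.8,0],[-0.2,0.1,-0.8,0],[-0.1,0,-0.3,0],[0,0,-0.2,0],[0,0,0,0],[0,0,0,0],[0,0,0,0],[0,0,0,0]]' 1 30
```

```text
clock: 6.1
eef_pos: [0.6372, 0.1533, -0.0043]
ee_rot: [0.987, -0.163, 0.011, -0.007]
ft_force: [-0.3, -0.2, 0.5]
grip_width: 0.0853
```

```bash
python3 -m pendant '[[0.3,-0.1,0.6,0],[0,0,0,0],[0,0,0,0],[0,0,0,0],[0,0,0,0],[0,0,0,0],[0,0,0,0],[0,0,0,0]]' 0 30
python3 - <<'E'
from h import *
p=camera("wrist"); save(p,"w3"); p=camera("scene"); save(p,"s3")
cv2.imwrite('pics/s3z.png',cv2.resize(cv2.imread('pics/s3.png')[220:320,250:390],None,fx=5,fy=5))
E
```

```text
clock: 7.1
eef_pos: [0.6428, 0.1526, 0.0047]
ee_rot: [0.987, -0.162, 0.013, -0.008]
ft_force: [-0.9, 0.3, 2.3]
grip_width: 0.0282
```

View pics/w3.png

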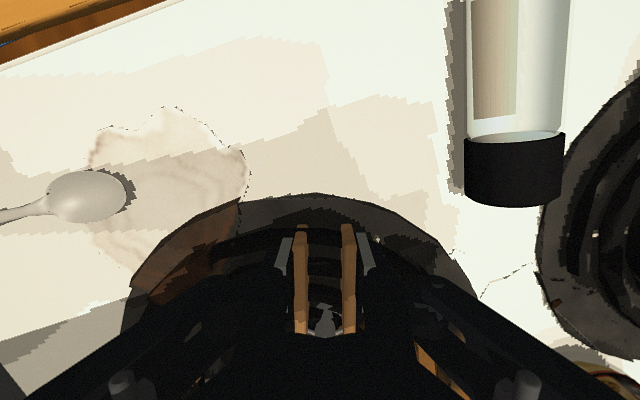

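View pics/s3z.png

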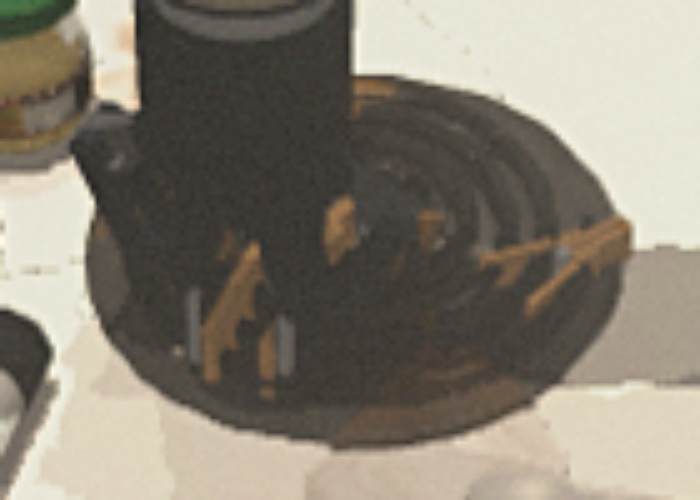

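```bash
python3 -m pendant '[[0,0,1,0],[0,0,2,0],[0,0,2,0],[0,0,0.3,0],[0,0,0,0],[0,0,0,0],[0,0,0,0],[0,0,0,0]]' 0 30
python3 - <<'E'
from h import *
for c in ["wrist","scene","top"]:
    p=camera(c); save(p,c+"4")
    for n in ["clip_mid","tip_left","tip_right"]+(["card_stand","card_edge"] if c!="wrist" else []):
        r=pinpoint(n,p); print(c,n,[(np.round(x["centre"],3).tolist(),round(x["conf"],2)) for x in r[:2]])
cv2.imwrite('pics/s4z.png',cv2.resize(cv2.imread('pics/scene4.png')[150:300,230:400],None,fx=4,fy=4))
E
```

```text
clock: 8.2
eef_pos: [0.641, 0.1525, 0.0601]
ee_rot: [0.987, -0.163, 0.012, -0.008]
ft_force: [0.2, -0.7, -0.1]
grip_width: 0.0284
wrist clip_mid [([0.631, 0.116, 0.074], 0.97)]
wrist tip_left [([0.498, 0.225, 0.002], 0.52)]
wrist tip_right []
scene clip_mid [([0.629, 0.114, 0.07], 0.78), ([0.55, -0.169, 0.004], 0.72)]
scene tip_left []
scene tip_right [([0.592, 0.066, 0.072], 0.56)]
scene card_stand [([0.592, 0.064, 0.073], 0.74), ([0.548, -0.167, 0.002], 0.69)]
scene card_edge [([0.567, -0.124, 0.066], 0.68)]
top clip_mid [([0.626, 0.113, 0.068], 0.88)]
top tip_left [([0.624, 0.062, 0.068], 0.58)]
top tip_right [([0.592, 0.07, 0.069], 0.49)]
top card_stand [([0.553, -0.173, -0.001], 0.59)]
top card_edge [([0.565, -0.122, 0.064], 0.97), ([0.548, -0.174, 0.003], 0.66)]
```

View pics/s4z.png

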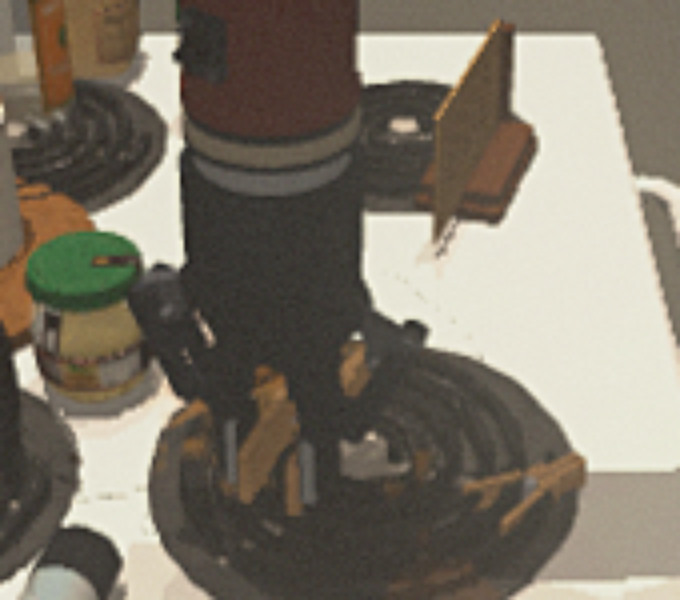

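View pics/top4.png

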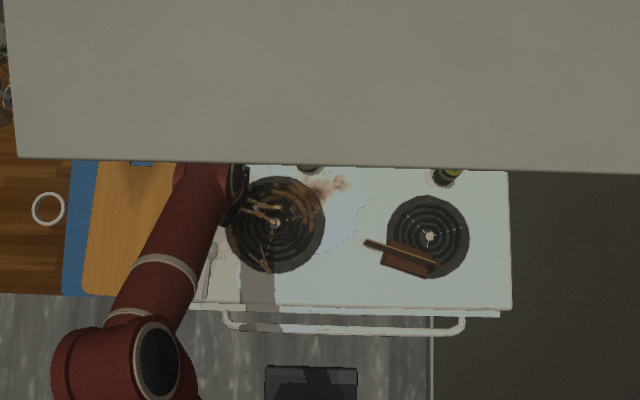

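```bash
python3 -m pendant '[[-0.4,-2,0,0],[-0.6,-3,-0.2,0],[-0.6,-3,-0.2,0],[-0.5,-2.6,0,0],[-0.2,-1.2,0,0],[0,0,0,0],[0,0,0,0],[0,0,0,0]]' 0 30
python3 - <<'E'
from h import *
for c in ["wrist","scene","top"]:
    p=camera(c); save(p,c+"5")
    for n in ["clip_mid","tip_left","tip_right","card_stand","card_edge"]:
        r=pinpoint(n,p); print(c,n,[(np.round(x["centre"],3).tolist(),round(x["conf"],2)) for x in r[:2]])
cv2.imwrite('pics/s5z.png',cv2.resize(cv2.imread('pics/scene5.png')[120:270,230:400],None,fx=4,fy=4))
cv2.imwrite('pics/t5z.png',cv2.resize(cv2.imread('pics/top5.png')[160:310,280:480],None,fx=4,fy=4))
E
```

```text
clock: 10.0
eef_pos: [0.6159, 0.0258, 0.057]
ee_rot: [0.986, -0.163, 0.012, -0.007]
ft_force: [0.3, 0.0, -0.9]
grip_width: 0.0286
wrist clip_mid [([0.601, -0.008, 0.071], 0.72)]
wrist tip_left [([0.759, 0.006, 0.001], 0.67)]
wrist tip_right []
wrist card_stand []
wrist card_edge []
scene clip_mid [([0.604, -0.011, 0.065], 0.53)]
scene tip_left []
scene tip_right [([0.566, -0.062, 0.068], 0.54), ([0.618, 0.021, 0.065], 0.15)]
scene card_stand [([0.55, -0.168, 0.001], 0.59)]
scene card_edge [([0.493, 0.22, -0.005], 0.67), ([0.567, -0.12, 0.064], 0.57)]
top clip_mid [([0.603, -0.012, 0.067], 0.6)]
top tip_left [([0.597, -0.065, 0.066], 0.68)]
top tip_right [([0.569, -0.066, 0.068], 0.57)]
top card_stand [([0.551, -0.172, 0.001], 0.89)]
top card_edge [([0.567, -0.124, 0.065], 0.82)]
```

View pics/s5z.png

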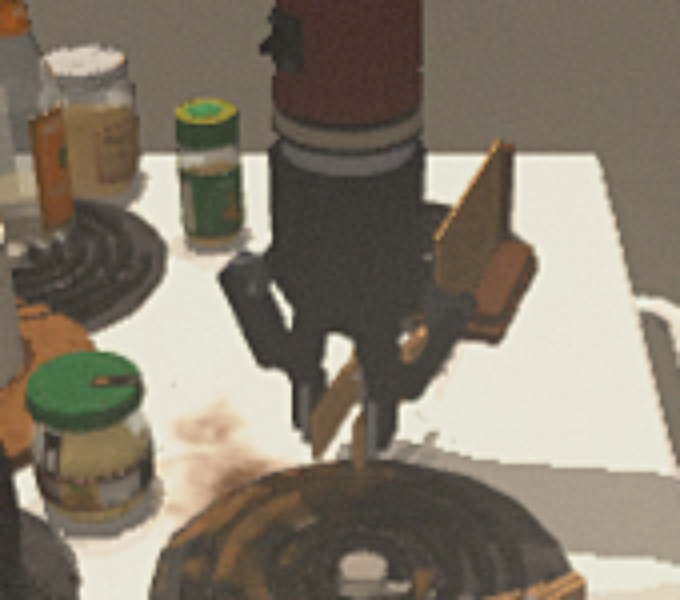

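View pics/t5z.png

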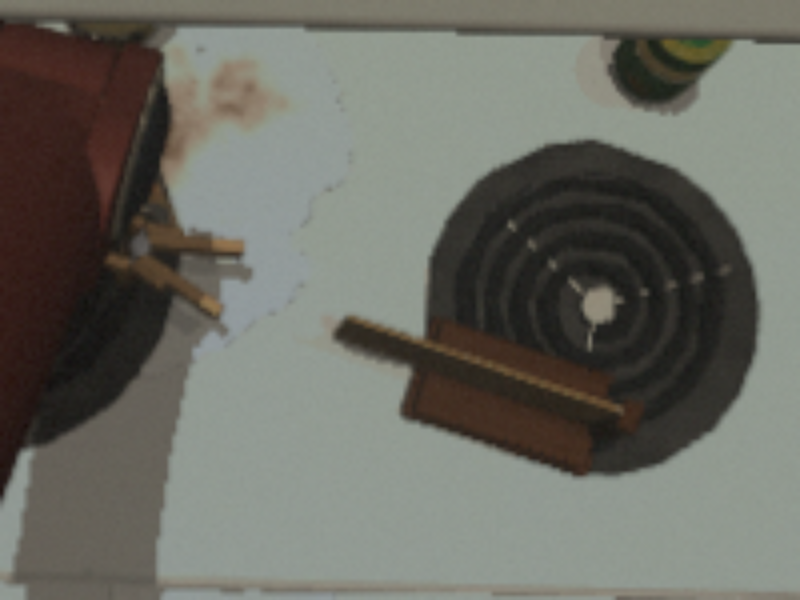

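View pics/wrist5.png

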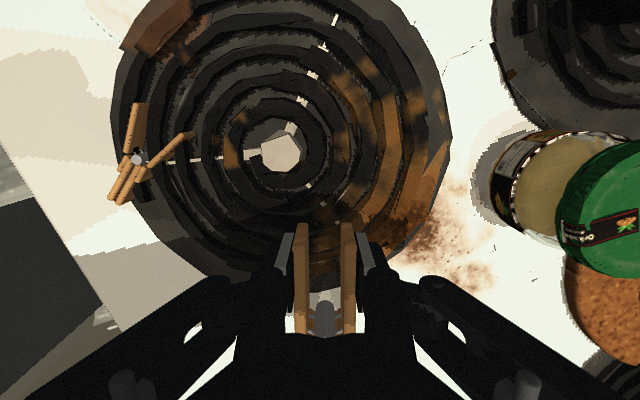

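Run:
```python
from h import *
p=camera("top"); save(p,"t6")
cv2.imwrite('pics/t6z.png',cv2.resize(cv2.imread('pics/t6.png')[210:285,305:405],None,fx=8,fy=8,interpolation=cv2.INTER_CUBIC))
print(p["pose"][:3,3])
# predicted overlay
e=np.array([.5665,-.1235,0]); u=np.array([.016,.0465,0]);u/=np.linalg.norm(u)
for z in (.011,.065,.103): print("edge",z,(np.array(proj(p,e+[0,0,z]))-[305,210])*8, "far",(np.array(proj(p,e-u*.15+[0,0,z]))-[305,210])*8)
```

```text
[ 0.44685683 -0.03161817  1.14123166]
edge 0.011 [466.05363251 260.9051735 ] far [971.00020952 447.80683746]
edge 0.065 [482.72900071 240.03191808] far [1012.66040445  436.02384074]
edge 0.103 [495.48152229 224.06618408] far [1044.52199256  427.00448478]
```

View pics/t6z.png

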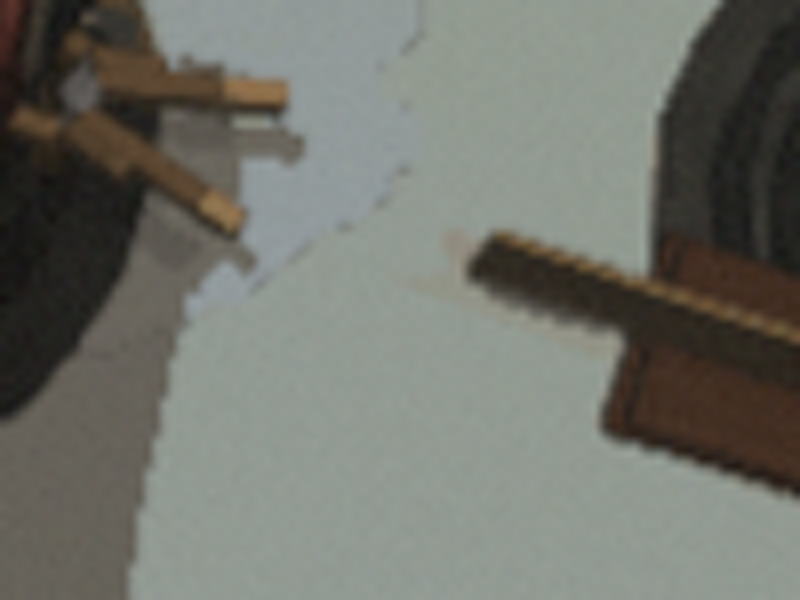

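Run:
```python
from h import *
p=camera("top")
im=cv2.resize(cv2.cvtColor(p["frame"],cv2.COLOR_RGB2BGR)[210:285,305:405],None,fx=8,fy=8,interpolation=cv2.INTER_CUBIC)
f=lambda X:tuple(int(round(a)) for a in (np.array(proj(p,X))-[304.5,209.5])*8)
m=np.array([.603,-.011,.067]); a=np.radians(-108.7); u=np.array([np.cos(a),np.sin(a),0]); v=np.array([-u[1],u[0],0])
for s in (1,-1):
  for z,c in ((.015,(0,0,255)),(-.015,(255,0,0))):
    cv2.line(im,f(m+u*.0+v*s*.001+[0,0,z]),f(m+u*.054+v*s*.014+[0,0,z]),c,1)
cv2.circle(im,f(m+[0,0,.015]),4,(0,255,0),1)
w=lambda x,y,z:unproj(p,(x/8+304.5,y/8+209.5),z)
A=w(500,235,.103);B=w(800,340,.103);d=A-B
print(A,B,np.degrees(np.arctan2(d[1],d[0])))
cv2.imwrite('pics/t7z.png',im)
```

```text
[ 0.56470519 -0.12365473  0.103     ] [ 0.53953511 -0.20125855  0.103     ] 72.03001427225034
```

View pics/t7z.png

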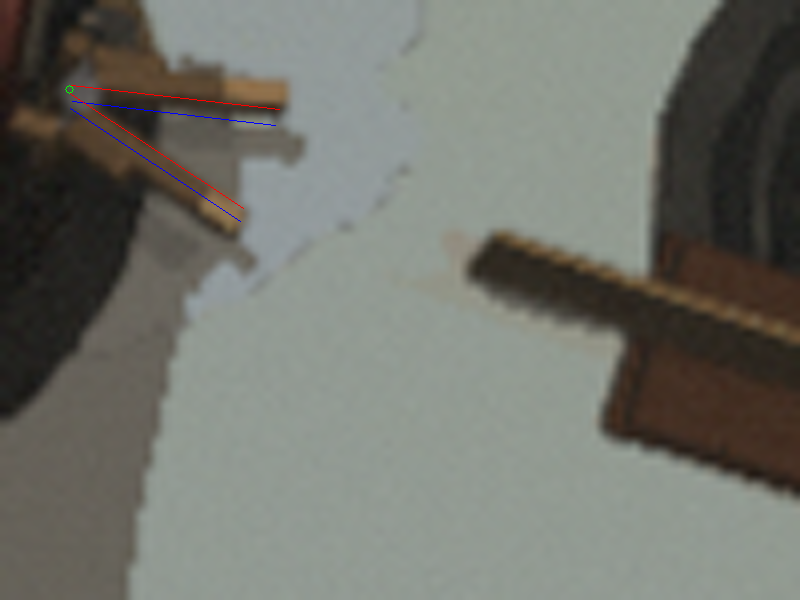

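```bash
python3 -m pendant '[[-0.3,-1,0,0],[-0.5,-1.3,0,0],[-0.5,-1.3,0,0],[-0.4,-1,0,0],[0,-0.3,0,0],[0,0,0,0],[0,0,0,0],[0,0,0,0]]' 0 30
cat > ov.py <<'E'
from h import *
import sys
p=camera("top")
for c in ("top","scene"):
    q=p if c=="top" else camera(c)
    for n in ["clip_mid","tip_left","tip_right","card_edge"]:
        r=pinpoint(n,q); print(c,n,[(np.round(x["centre"],3).tolist(),round(x["conf"],2)) for x in r[:2]])
save(q,sys.argv[1]+'s'); cv2.imwrite('pics/%ssz.png'%sys.argv[1],cv2.resize(cv2.imread('pics/%ss.png'%sys.argv[1])[120:250,280:400],None,fx=4,fy=4,interpolation=cv2.INTER_CUBIC))
im=cv2.resize(cv2.cvtColor(p["frame"],cv2.COLOR_RGB2BGR)[210:285,325:425],None,fx=8,fy=8,interpolation=cv2.INTER_CUBIC)
cv2.imwrite('pics/%stz.png'%sys.argv[1],im)
E
python3 ov.py a
```

```text
clock: 12.0
eef_pos: [0.5972, -0.0292, 0.0573]
ee_rot: [0.986, -0.165, 0.013, -0.006]
ft_force: [0.4, -0.0, -0.9]
grip_width: 0.0284
top clip_mid [([0.586, -0.069, 0.068], 0.47)]
top tip_left [([0.577, -0.12, 0.065], 0.63), ([0.757, 0.006, -0.002], 0.58)]
top tip_right [([0.55, -0.116, 0.067], 0.41)]
top card_edge [([0.566, -0.122, 0.064], 0.61)]
scene clip_mid [([0.586, -0.067, 0.067], 0.7)]
scene tip_left []
scene tip_right [([0.547, -0.117, 0.072], 0.51), ([0.493, 0.221, -0.003], 0.39)]
scene card_edge [([0.566, -0.123, 0.063], 0.83)]
```

View pics/atz.png

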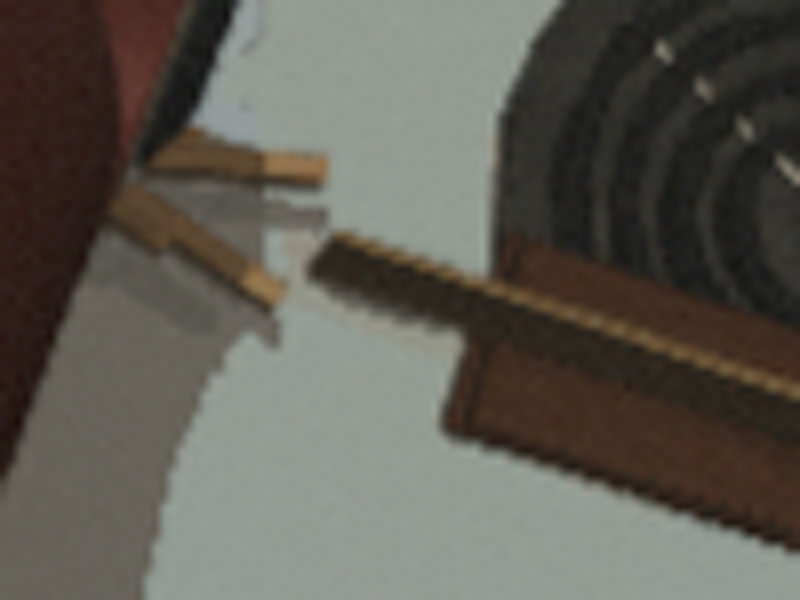

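View pics/asz.png

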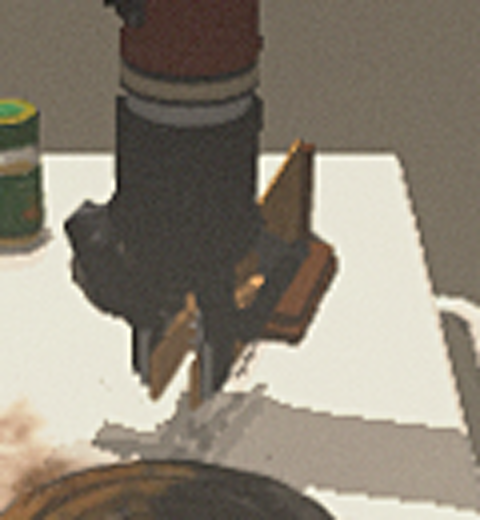

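```bash
python3 -m pendant '[[-0.1,-0.4,0,0],[-0.2,-0.5,0,0],[-0.2,-0.5,0,0],[-0.2,-0.5,0,0],[-0.1,-0.3,0,0],[0,0,0,0],[0,0,0,0],[0,0,0,0]]' 0 30
python3 ov.py b
```

```text
clock: 13.5
eef_pos: [0.5883, -0.0541, 0.0574]
ee_rot: [0.986, -0.166, 0.013, -0.006]
ft_force: [1.2, 0.5, -0.4]
grip_width: 0.0281
top clip_mid [([0.574, -0.092, 0.067], 0.62)]
top tip_left [([0.571, -0.149, 0.067], 0.54), ([0.759, 0.006, -0.003], 0.29)]
top tip_right [([0.724, -0.304, 0.003], 0.61), ([0.54, -0.141, 0.068], 0.51)]
top card_edge [([0.566, -0.124, 0.065], 0.7), ([0.576, -0.092, 0.066], 0.39)]
scene clip_mid [([0.577, -0.093, 0.068], 0.6)]
scene tip_left []
scene tip_right [([0.575, -0.094, 0.052], 0.5), ([0.543, -0.14, 0.07], 0.46)]
scene card_edge [([0.567, -0.121, 0.063], 0.92)]
```

View pics/btz.png

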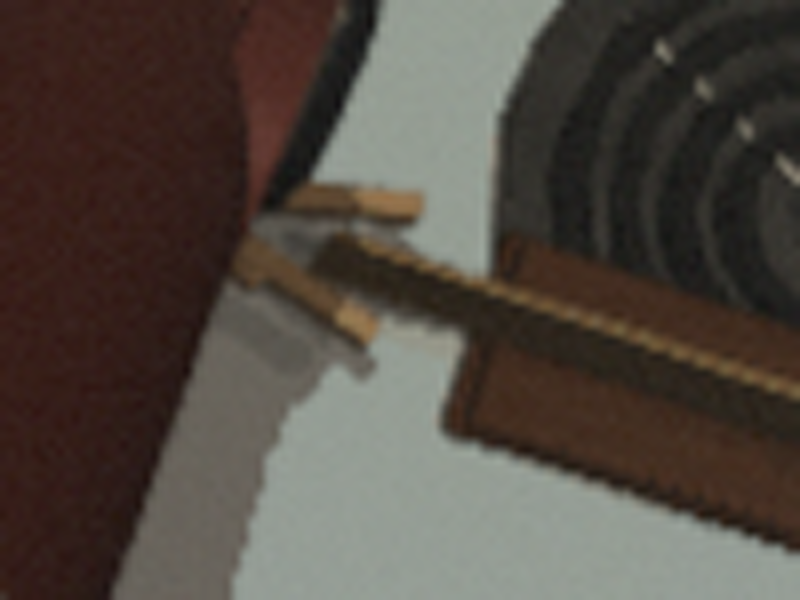

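View pics/bsz.png

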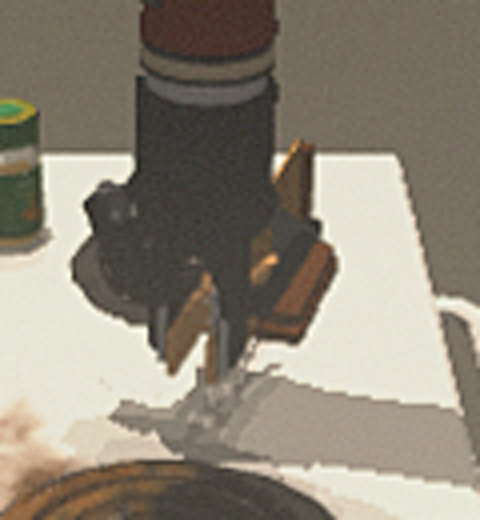

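```bash
python3 -m pendant '[[0,0,0,0],[0,0,0,0],[0,0,0,0],[0,0,0,0],[0,0,0,0],[0,0,0,0],[0,0,0,0],[0,0,0,0]]' 0 30
python3 -c "
from h import *
p=camera('scene')
for n in ['card_stand','small_clip','card_edge','clip_mid']: print(n,[(np.round(x['centre'],3).tolist(),round(x['conf'],2)) for x in pinpoint(n,p)[:2]])
print(get_obs()['ft_force'])
job_done()"
```

```text
clock: 15.0
eef_pos: [0.5882, -0.0544, 0.0574]
ee_rot: [0.986, -0.166, 0.013, -0.006]
ft_force: [-0.1, 0.4, 0.4]
grip_width: 0.0282
card_stand [([0.552, -0.169, -0.0], 0.61)]
small_clip [([0.522, 0.105, -0.002], 0.62), ([0.728, -0.301, -0.001], 0.22)]
card_edge [([0.565, -0.123, 0.063], 0.67)]
clip_mid [([0.577, -0.092, 0.064], 0.59), ([0.54, -0.139, 0.071], 0.21)]
[ 0.25555771 -0.01489621 -0.82589469]
the job is handed in; nothing more can be done
```

I pinched the larger clip by its handles at 30 N, which squeezed it fully open. I then lifted it, brought it level around the card's free edge and handed the job in at about 15 s, with the clip still held open in the air.

What the last checks showed:
- **Clip opening:** the fingers stood at 28 mm, so the handles were about at their stop and the jaws fully spread.
- **Card edge in the mouth:** the edge sits about 33 mm ahead of the pivot, so roughly 21 mm inside the mouth. It is about 1 mm off the middle between the jaws.
- **Height and line:** the clip's middle is about 0.065 m up, level with the middle of the edge. Clip and card are in line within about 2 degrees.
- **Contact:** the wrist force stayed at noise level, under about 1.5 N, and the pictures show a gap on both sides of the card. That is too coarse to prove contact below 0.3 N.
- **Nothing else moved:** the card stand and the smaller clip are where they started, within measuring error. I did not re-measure the jars and spoon at the end, though nothing came near them.

Two readings disagreed. In the top picture the mouth looked up to about 3 mm narrower than the stated 28 mm. The networks also missed the jaw tips in some views and gave a few false hits, so I relied on the pictures and the clip's middle instead.

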